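# Hang the sample pan in the overhead rail

### The job

Hang the sample-pan hanger in the aluminium rail: pick it up by its blue grip tab, feed its blue head into the rail's open, flared end and slide it along until it is fully home against the black stop block and the red spring catch has dropped shut behind it, then let go and leave it hanging still. The stop may be clamped anywhere along the far part of the rail, so feel for it and keep contact light: do not jam the hanger or ram the stop. Leave the crucible, the small beaker and the plastic bottle where they stand.

Things in the scene. Friction and masses are not known exactly. Their poses are not given: they have to be found in the camera images.
- hanger: loose hanger, about 150 g, standing upright at first. Origin: centre of the underside of its round steel pan (72 mm wide, 6 mm high); z up. A stem (6 mm in x, 14 in y) rises to the blue head. At z 112 mm an arm 6 mm thick runs 55 mm towards -x, then up to the blue grip tab. Its mass is centred within 4 mm of the stem, so it hangs level. It goes into the rail with its x along the rail's x
- hanger_head (a point): centre of the underside of the hanger's blue head, at (0, 0, 140) mm in the hanger's frame; the head is 50 mm long in y with half-round ends of radius 10 mm, 20 mm wide in x and 12 mm high
- hanger_grip (a point): grip point of the blue grip tab, at (-55, 0, 172) mm in the hanger's frame; the tab measures 14 mm in x, 30 mm in y and spans z 149 to 191 mm. Best pinched from above across its 30 mm (y), so that the push along the rail goes straight through the fingers
- rail: aluminium rail on a fixed stand. Origin on the bench under the rail; y along it to its open mouth, x away from the robot to two posts 85 mm behind, 213 mm high (arms reach the rail from behind at y -70 and +65 mm, below its top). Channel y -115 to +100 mm, inside 24 mm wide, 16 mm high, outside 30 mm wide, top at z 209 mm, an 11 mm slot below. On top rides the black frame of the stop block, up to z 226 mm
- rail_mouth (a point): middle of the open end at the level of the upper faces of the 3 mm lips that carry the head: (0, 100, 190) mm in the rail's frame. Beyond it the side walls flare outwards by about 6 mm over 20 mm. The hanger enters here with its grip tab in front of the rail (robot's side) and slides towards -y
- catch (a joint): red spring flap on the stop block's frame, 0 rad when shut (tip hanging down into the channel), growing as the passing head lifts it (rides on the head at about 0.2, at most 0.6). It lets a head pass only from the mouth, with under 5 N, and drops behind its tail only when the head's front is within 1.8 mm of the stop
- crucible: white lidded porcelain crucible, 45 mm across, 50 mm high; origin under its centre; a bystander
- beaker_100: small glass beaker with pink contents, 55 mm across, 70 mm high; origin under its centre; a bystander
- bottle_ldpe: square white plastic bottle, 60 mm wide, 120 mm high; origin under its centre; a bystander
- rail_end (a point): middle of the rail's far, capped end at the level of the lips' upper faces: (0, -115, 190) mm in the rail's frame. The rigid stop block is clamped in the channel 15 to 65 mm from this end, at a place that is not reported: a hanger fully home, touching it, has hanger_head between y -75 and -25 mm in the rail's frame. The block holds against any permitted push
Not all that is in view belongs to the job. Leave any yellow look-alike of the hanger alone.

How it is judged:
By the outcome, as a careful person would: the job done as asked, in the order asked, and still so for the second after the job is handed in, with the robot touching nothing.
It also fails if it takes over 72 s, if anything falls off the work surface, if the arm or the gripper's body presses on something with over 40 N, if the wrist force passes 120 N, or if a joint passes its speed limit or range.

### The arm

A 6-joint arm with a two-finger parallel gripper is mounted at the origin on a cart in front of the work surface, level with it; the furniture and walls round the work are solid. World frame = base frame: x ahead of the robot, y to its left, z up, the work surface at z = 0. Lengths are in m, angles in degrees, forces in N, time in s.
With the tool pointing down it reaches from about 0.4 to 0.825 m from the base axis. Payload 7 kg.
Tool frame: the origin (TCP) lies midway between the tips of the shut fingers; the grasp point (between the pads) lies 19 mm behind it (ctrl.grip_point_offset is the distance from the TCP to the grasp point, in m); x points along the fingers, y is the direction in which the jaws open and shut, and the axes are right-handed (so a half turn about x gives the same grasp; the last joint's range is limited). The gripper opens to 88 mm and grips with 3 to 60 N. Pads are 19 mm wide; open, the fingers measure 130 mm over their backs; the gripper's body (78 mm by 193 mm) begins 47 mm behind the grasp point.
Start: joints at [88.241, 20.546, 0.682, 0, -70.136, -16.507], TCP at [0.212, 0.641, 0.227] pointing down, gripper open.
Joint ranges: [-176.03, 176.03], [-82.01, 121.73], [-58.28, 71.71], [-173.87, 95.51], [-174.79, -0.11], [-173.66, 173.66]. Speed limits (degrees/s): [136.94, 136.94, 172.46, 180, 180, 180].

### API

Orientations are given as [roll, pitch, yaw] about the fixed x, y, z axes, in that order (R = Rz(yaw) Ry(pitch) Rx(roll)).
In Python, from plant import ctrl gives the robot as it stands.
- The arm moves only by the tool drive_tool, never from a script. Its argument "plan" is a list of rows, each a list of 3 entries, a list of its own where there are three numbers: the shift along the tool's x, y, z in m, then the turn, a rotation vector about the tool's x, y, z in degrees, then the opening, from 0 (shut) to 1 (fully open). In form: [[[dx, dy, dz], [wx, wy, wz], grip], ...]. A call has 1 to 20 rows; each row is the pose to reach, as a shift and turn from the pose measured when the call began, along the tool's axes at that moment; what a row does not reach only later rows make up. A row lasts 1/12 s, in which the tool goes at most 41.7 mm and 7.16 degrees, less where a joint would pass 70% of its speed; a pose out of reach is approached as far as the arm can. A call with a gripper value outside its range is refused whole. The fingers move at their own pace and stop on an object; the grip force is fixed at half the most. Time passes only in rows, so rows that repeat a pose let the fingers close. It gives the time, the measured TCP pose, the force and the opening at its end, in the units of the state.
- ctrl.get_obs(): the state, without advancing time (a new reading comes with each control period).
- ctrl.snapshot(name): name is "side" or "top" or "wrist"; returns the picture (384x512x3 uint8, blue, green, red); there is no depth.
- ctrl.get_calibration(name): a dict with "fx", "fy", "cx", "cy" (pixels), "R" (3x3) and "t" (3): a world point X has camera coordinates R X + t. Camera axes: x right, y down, z forward; pixel columns grow to the right and rows downward; lengths in m; the calibration is good to about 2 mm. The wrist camera is an equidistant fisheye: a pixel r from the principal point sees the ray r / f radians off the axis. A picture is of the moment at which its call begins: read the wrist's pose just before it. get_calibration takes no time and is no camera call; for the wrist camera it gives the pose at the moment of the call.
- ctrl.close_job(): hands the job in, once; it reports no verdict.
Trained networks look in the newest picture that a camera, given by its name, has taken for a name from the list of things; names that differ only in an ending like _2 or _b are one class to them, and where a whole thing is asked for, a point or a joint stands for the part that bears it (a point fixed in the world has none). Each returns a list of dicts, best first, with "confidence" (0 to 1); they miss things now and then, are a little off and sometimes report something else, mostly with a low value. They report only what shows in the picture. A call takes as long as a camera call. They do not tell look-alikes from the thing itself.
- ctrl.cut_out(camera, name): "pixels" (384x512 bool, what is visible of it) and "pixel" ([column, row] in pixels, amid what is visible of it).
- ctrl.landmark_of(camera, name): "pixel" ([column, row] in pixels: a listed point, or the origin of a listed thing).
The state is a dict: "clock": time; "joint_pos": joint angles; "qvel": joint speeds; "tau": joint torques, N m; "tool_pos": TCP position; "orientation": TCP orientation; "force": force on the tool from outside, world axes, zero at the start; "moment": the same for the moment, N m; "opening": finger opening in m.
Only numpy, scipy, OpenCV 4.12 (cv2) and the standard library are available. Lean on these libraries where they do the work, as an engineer would, in place of code of your own. Each camera call takes 0.05 s, during which the arm holds its last target. There are 200 camera calls.

## Working session

There is one attempt and no reset: what is moved stays moved. The work goes in short steps, Python scripts to look and compute and a tool call to move; the robot and the scene stay as the last step left them, time stands still between calls to the robot, and variables do not carry over. Pictures are saved under pics/ and viewed, about 8 in all and at most 12, crops included, and the job is handed in when it is done.

Besides the shell and the picture viewer there is one more tool, called after ">>>" as name([rows], argument=value, ...), one row to a line, values as JSON. drive_tool: Moves the arm, as the interface text tells. Its arguments: {"type":"object","properties":{"plan":{"type":"array","items":{"type":"array"}}},"required":["plan"]}

```bash
mkdir -p pics; ls; cat > h.py <<'E'
import numpy as np, cv2
from plant import ctrl
def ray(cam,px,cal=None):
    c=cal or ctrl.get_calibration(cam); R=np.array(c["R"]);t=np.array(c["t"])
    x=(px[0]-c["cx"])/c["fx"]; y=(px[1]-c["cy"])/c["fy"]
    if cam=="wrist":
        th=np.hypot(x,y); s=np.sin(th)/max(th,1e-9); d=np.array([x*s,y*s,np.cos(th)])
    else: d=np.array([x,y,1.])
    d=R.T@d; return -R.T@t, d/np.linalg.norm(d)
def tri(r1,r2):
    A=np.array([r1[1],-r2[1]]).T; s=np.linalg.lstsq(A,r2[0]-r1[0],rcond=None)[0]
    a=r1[0]+s[0]*r1[1]; b=r2[0]+s[1]*r2[1]; return (a+b)/2, np.linalg.norm(a-b)
def atz(r,z): return r[0]+r[1]*(z-r[0][2])/r[1][2]
def proj(cam,X):
    c=ctrl.get_calibration(cam); p=np.array(c["R"])@X+np.array(c["t"])
    return c["fx"]*p[0]/p[2]+c["cx"], c["fy"]*p[1]/p[2]+c["cy"]
E
python3 - <<'E'
from h import *
o=ctrl.get_obs(); print(o)
for c in("side","top","wrist"):
    cal=ctrl.get_calibration(c)
    im=ctrl.snapshot(c); cv2.imwrite(f"pics/{c}0.png",im)
    for n in("hanger_head","hanger_grip","hanger","rail","rail_mouth","rail_end","crucible","beaker_100","bottle_ldpe"):
        print(c,n,[(np.round(d["pixel"]).tolist(),round(d["confidence"],2), np.round(atz(ray(c,d["pixel"],cal),{"hanger_head":.14,"hanger_grip":.172,"rail_mouth":.19,"rail_end":.19}.get(n,0)),3).tolist()) for d in ctrl.landmark_of(c,n)])
a=cv2.imread("pics/side0.png");b=cv2.imread("pics/top0.png")
cv2.imwrite("pics/a0.png",cv2.resize(np.vstack([a,b]),(800,1200))[:600]); 
E
```

```text
pics
{'clock': 0.0, 'joint_pos': array([ 8.82395000e+01,  2.05906942e+01,  6.35077415e-01, -1.85121646e-02,
       -7.01365026e+01, -1.65068310e+01]), 'qvel': array([0.01125948, 0.00489091, 0.04500004, 0.03039313, 0.00362725,
       0.03611212]), 'tau': array([-2.43899194e-04, -5.82708764e+01,  2.93058425e+01,  6.99742019e+00,
        6.92840738e-03, -1.74475194e-04]), 'tool_pos': array([0.21146271, 0.64051756, 0.22564602]), 'orientation': array([  95.81023268,   89.90625067, -102.46340237]), 'force': array([0.60784457, 0.00306927, 0.0769461 ]), 'moment': array([-0.02564105,  0.00580805,  0.01368637]), 'opening': 0.08763820822070119}
side hanger_head [([272.0, 158.0], 0.9, [0.709, 0.3, 0.14]), ([206.0, 155.0], 0.67, [0.538, 0.416, 0.14])]
side hanger_grip [([261.0, 152.0], 0.97, [0.668, 0.3, 0.172]), ([190.0, 148.0], 0.67, [0.489, 0.425, 0.172]), ([215.0, 268.0], 0.28, [0.35, -0.101, 0.172])]
side hanger [([273.0, 199.0], 0.94, [0.706, 0.286, 0.0]), ([208.0, 196.0], 0.7, [0.525, 0.4, 0.0])]
side rail [([267.0, 240.0], 0.59, [0.587, 0.114, 0.0])]
side rail_mouth []
side rail_end [([29
[... 507 characters left out ...]
0.67, [0.55, 0.121, 0.172])]
top hanger [([182.0, 216.0], 0.85, [0.532, 0.39, 0.0]), ([209.0, 153.0], 0.61, [0.717, 0.299, 0.0])]
top rail [([277.0, 191.0], 0.57, [0.58, 0.104, 0.0])]
top rail_mouth [([242.0, 177.0], 0.98, [0.586, 0.2, 0.19]), ([171.0, 206.0], 0.39, [0.528, 0.382, 0.19])]
top rail_end [([323.0, 170.0], 0.79, [0.584, -0.006, 0.19])]
top crucible [([291.0, 249.0], 0.63, [0.407, 0.081, 0.0])]
top beaker_100 [([344.0, 253.0], 0.96, [0.38, -0.07, 0.0])]
top bottle_ldpe [([241.0, 245.0], 0.85, [0.431, 0.225, 0.0])]
wrist hanger_head []
wrist hanger_grip []
wrist hanger []
wrist rail []
wrist rail_mouth []
wrist rail_end []
wrist crucible []
wrist beaker_100 []
wrist bottle_ldpe []
```

View pics/side0.png

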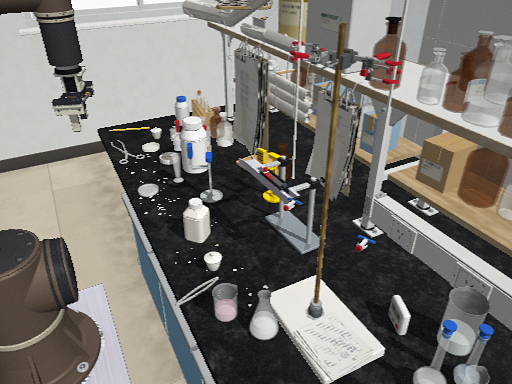

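View pics/top0.png

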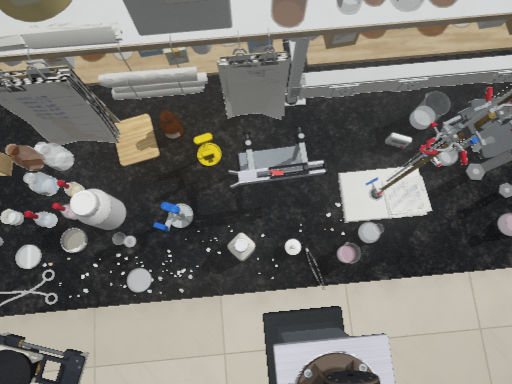

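The blue hanger stands at about top (178,215) and side (208,175). The yellow look-alike is at top (208,153) and side (268,165), and I'll leave it alone. The rail runs from its mouth at top (235,180) to its end at (324,168). I'll check these in close crops.

```bash
python3 - <<'E'
from h import *
b=cv2.imread("pics/top0.png");a=cv2.imread("pics/side0.png")
A=cv2.resize(b[180:240,140:220],(400,300),interpolation=cv2.INTER_CUBIC)
B=cv2.resize(a[140:215,170:270],(400,300),interpolation=cv2.INTER_CUBIC)
C=cv2.resize(b[140:200,225:333],(540,300),interpolation=cv2.INTER_CUBIC)[:, :540]
D=cv2.resize(a[140:260,230:330],(250,300),interpolation=cv2.INTER_CUBIC)
cv2.imwrite("pics/c1.png",np.vstack([np.hstack([A,B]),np.hstack([C,D,np.zeros((300,10,3),np.uint8)])]))
for c,im in(("top",b),("side",a)):
    h=cv2.cvtColor(im,cv2.COLOR_BGR2HSV); m=cv2.inRange(h,(105,130,80),(125,255,255))
    n,_,s,ce=cv2.connectedComponentsWithStats(m)
    print(c,[(s[i].tolist(),ce[i].round(1).tolist()) for i in range(1,n) if s[i,4]>20 and 140<ce[i][0]<330 and 130<ce[i][1]<250])
    print(c,[round(v,1) for X in([.58,.1,.2],[.55,.39,.15]) for v in proj(c,np.array(X))])
E
```

```text
top [([160, 202, 20, 11, 151], [169.5, 207.0]), ([153, 222, 15, 10, 90], [160.1, 226.0])]
top [np.float64(282.2), np.float64(174.8), np.float64(171.0), np.float64(200.7)]
side [([187, 143, 5, 16, 66], [189.3, 150.0]), ([205, 152, 8, 11, 65], [208.7, 156.5]), ([288, 198, 14, 7, 36], [295.2, 200.7])]
side [np.float64(267.7), np.float64(181.0), np.float64(213.0), np.float64(154.8)]
```

View pics/c1.png

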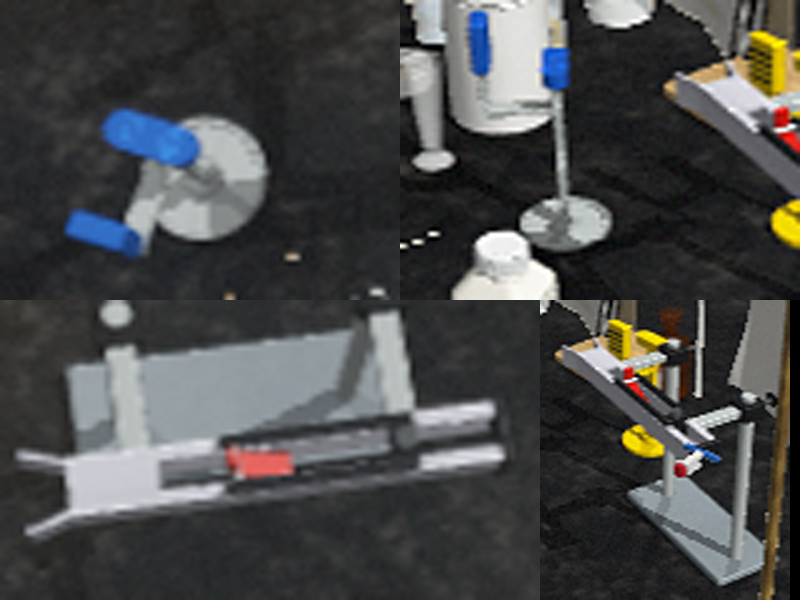

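Close crops: the blue hanger, turned roughly -20°, has its head at top (170,207) and its tab at (160,226). The rail's mouth flare is at about top (230,182), and the red catch is at about (277,172). Next I'll get these as numbers.

```bash
python3 - <<'E'
from h import *
b=cv2.imread("pics/top0.png");a=cv2.imread("pics/side0.png")
print("grip",tri(ray("top",(160.1,226)),ray("side",(189.3,150))))
print("head",tri(ray("top",(169.5,207)),ray("side",(208.7,156.5))))
h=cv2.cvtColor(b,cv2.COLOR_BGR2HSV); m=cv2.inRange(h,(105,130,80),(125,255,255))
n,l,s,ce=cv2.connectedComponentsWithStats(m)
for i in range(1,n):
    if s[i,4]>60 and 140<ce[i][0]<200 and 190<ce[i][1]<240:
        p=np.argwhere(l==i)[:,::-1]; z=.152 if ce[i][1]<215 else .191
        P=np.array([atz(ray("top",q),z)[:2] for q in p]); u,sv,vt=np.linalg.svd(P-P.mean(0)); v=vt[0]*np.sign(vt[0][1])
        print(i,P.mean(0),"yaw",np.degrees(np.arctan2(-v[0],v[1])), np.ptp((P-P.mean(0))@v))
# rail edges in top crop: px = 225+x/5, 140+y/5
f=lambda x,y:(225+x/5,140+y/5)
for n,q in dict(nearR=(503,462),nearMouth=(70,512),farR=(495,405),farMouth=(65,460)).items(): print(n,atz(ray("top",f(*q)),.209))
print("tip flare",atz(ray("top",f(30,533)),.2),atz(ray("top",f(18,458)),.2))
c=ctrl.get_calibration("wrist"); R=np.array(c["R"]);print(-R.T@np.array(c["t"]),R, c["fx"])
E
```

```text
grip (array([0.48415337, 0.4160149 , 0.17056639]), np.float64(0.0004122564592099169))
head (array([0.53606309, 0.39532866, 0.14491656]), np.float64(0.0026984349195272035))
5 [0.53334092 0.39420922] yaw -24.0228353934791 0.051203297971359245
6 [0.48111461 0.41138295] yaw -25.682144731726364 0.03807793210764533
nearR [0.42652458 0.01218731 0.209     ]
nearMouth [0.42193835 0.2210444  0.209     ]
farR [0.45414391 0.01247974 0.209     ]
farMouth [0.44687352 0.22137958 0.209     ]
tip flare [0.41443914 0.24137423 0.2       ] [0.45089908 0.24433565 0.2       ]
[0.27973079 0.61899659 0.38476077] [[-3.14109757e-01 -9.49386601e-01 -3.77147247e-04]
 [-9.14782727e-01  3.02554554e-01  2.67643987e-01]
 [-2.53983508e-01  8.44145957e-02 -9.63517802e-01]] 297.3186396354542
```

```bash
python3 - <<'E'
from h import *
f=lambda x,y:(225+x/5,140+(y-300)/5)
for n,q in dict(nearR=(503,462),nearMouth=(70,512),farR=(495,405),farMouth=(65,460)).items(): print(n,atz(ray("top",f(*q)),.209))
print("tip flare",atz(ray("top",f(30,533)),.2),atz(ray("top",f(18,458)),.2))
E
```

```text
nearR [ 0.57388029 -0.00700636  0.209     ]
nearMouth [0.56841923 0.20885996 0.209     ]
farR [ 0.60336359 -0.00682646  0.209     ]
farMouth [0.59503129 0.20913588 0.209     ]
tip flare [0.56169115 0.22976337 0.2       ] [0.60059433 0.23272655 0.2       ]
```

```bash
cat >> h.py <<'E'
from scipy.spatial.transform import Rotation as Ro
def delta(pos,yaw):
    """tool-frame shift and rotvec to TCP pos, pointing down, jaw axis = hanger y at yaw (deg)"""
    o=ctrl.get_obs(); R=Ro.from_euler("xyz",o["orientation"],degrees=True)
    best=None
    for s in(1,-1):
        a=np.radians(yaw); y=s*np.array([-np.sin(a),np.cos(a),0]); x=np.array([0,0,-1.])
        T=Ro.from_matrix(np.array([x,y,np.cross(x,y)]).T); w=(R.inv()*T).as_rotvec(degrees=True)
        if best is None or np.linalg.norm(w)<np.linalg.norm(best): best=w
    return R.inv().apply(np.array(pos)-o["tool_pos"]).round(4), best.round(2)
E
python3 - <<'E'
from h import *
print(Ro.from_euler("xyz",ctrl.get_obs()["orientation"],degrees=True).as_matrix().round(3), ctrl.grip_point_offset)
print(delta([.21,.64,.33],-24)); print(delta([.40,.43,.33],-24)); print(delta([.482,.414,.26],-24))
E
```

```text
[[-0.    -0.313 -0.95 ]
 [ 0.    -0.95   0.313]
 [-1.    -0.     0.   ]] 0.0188
(array([-0.1034,  0.0014,  0.0012]), array([5.73, 0.  , 0.  ]))
(array([-0.1034,  0.1413, -0.2451]), array([5.73, 0.  , 0.  ]))
(array([-0.0334,  0.1308, -0.3279]), array([5.73, 0.  , 0.  ]))
```

>>> drive_tool([
  [[-0.04,0,0],[2,0,0],1],
  [[-0.08,0.01,-0.02],[5.7,0,0],1],
  [[-0.103,0.03,-0.05],[5.7,0,0],1],
  [[-0.103,0.05,-0.085],[5.7,0,0],1],
  [[-0.103,0.07,-0.12],[5.7,0,0],1],
  [[-0.103,0.09,-0.155],[5.7,0,0],1],
  [[-0.103,0.11,-0.19],[5.7,0,0],1],
  [[-0.103,0.13,-0.225],[5.7,0,0],1],
  [[-0.103,0.141,-0.245],[5.7,0,0],1],
  [[-0.103,0.141,-0.245],[5.7,0,0],1],
  [[-0.103,0.141,-0.245],[5.7,0,0],1],
])

```text
clock: 2.42
tool_pos: [0.4009, 0.4292, 0.3299]
orientation: [-86.9, 90.0, 69.0]
force: [-0.8, -0.1, -1.0]
opening: 0.0875
```

```bash
python3 - <<'E'
from h import *
o=ctrl.get_obs(); print(o["clock"],o["tool_pos"],o["joint_pos"].round(1))
cal=ctrl.get_calibration("wrist"); im=ctrl.snapshot("wrist"); cv2.imwrite("pics/w1.png",im)
import json; json.dump({k:np.array(v).tolist() for k,v in cal.items()},open("w1.json","w"))
for n,z in(("hanger_head",.14),("hanger_grip",.172),("rail_mouth",.19),("rail_end",.19)):
    print(n,[(np.round(d["pixel"],1).tolist(),round(d["confidence"],2),atz(ray("wrist",d["pixel"],cal),z).round(4).tolist()) for d in ctrl.landmark_of("wrist",n)])
h=cv2.cvtColor(im,cv2.COLOR_BGR2HSV); m=cv2.inRange(h,(105,130,80),(125,255,255))
n,l,s,ce=cv2.connectedComponentsWithStats(m)
for i in range(1,n):
    if s[i,4]>80: 
        print(s[i],ce[i].round(1))
        for z in (.152,.191):
            p=np.argwhere(l==i)[:,::-1]; P=np.array([atz(ray("wrist",q,cal),z)[:2] for q in p]); u,sv,vt=np.linalg.svd(P-P.mean(0),full_matrices=False); v=vt[0]*np.sign(vt[0][1])
            print(z,P.mean(0),"yaw",np.degrees(np.arctan2(-v[0],v[1])), np.ptp((P-P.mean(0))@v))
E
```

```text
2.4167 [0.40092653 0.42921832 0.32993192] [ 66.    9.5  -1.   -0.  -79.5  -0.1]
hanger_head [([240.4, 57.0], 0.76, [0.5295, 0.392, 0.14])]
hanger_grip [([234.5, 104.7], 0.61, [0.4795, 0.4195, 0.172])]
rail_mouth []
rail_end [([237.1, 52.6], 0.49, [0.526, 0.3943, 0.19])]
[214  44  46  20 642] [236.4  53.3]
0.152 [0.53320486 0.39454609] yaw -21.423000646713437 0.05044870864220802
0.191 [0.52545612 0.39521662] yaw -21.42300064671344 0.04459526694988752
[221  93  31  15 411] [235.7 100.1]
0.152 [0.48456147 0.41730805] yaw -22.734026930784996 0.03386998298934132
0.191 [0.48245671 0.41533756] yaw -22.734026930785003 0.029940130751614773
```

View pics/w1.png

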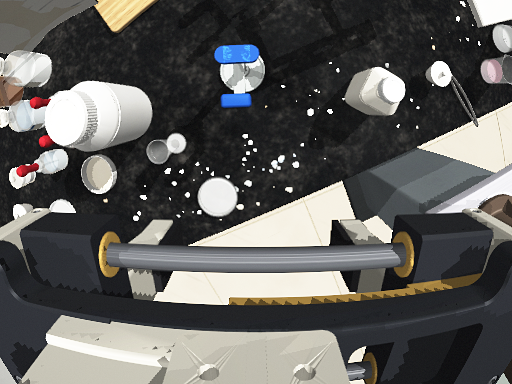

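The wrist view shows the blue tab at (236,100) and the head at (236,53). The yaw is about -22°, in agreement with the fixed cameras, and the bottles are clear of the fingers.

```bash
python3 - <<'E'
from h import *
for z in(.33,.153): print(delta([.4825,.4155,z],-22.3))
E
```

```text
(array([-0.0006, -0.0194, -0.0823]), array([-1.59,  0.01, -0.01]))
(array([ 0.1764, -0.0195, -0.0824]), array([-1.59,  0.01, -0.01]))
```

>>> drive_tool([
  [[0,-0.01,-0.04],[-1.6,0,0],1],
  [[0,-0.0195,-0.078],[-1.6,0,0],1],
  [[0.03,-0.0195,-0.0825],[-1.6,0,0],1],
  [[0.065,-0.0195,-0.0825],[-1.6,0,0],1],
  [[0.1,-0.0195,-0.0825],[-1.6,0,0],1],
  [[0.13,-0.0195,-0.0825],[-1.6,0,0],1],
  [[0.155,-0.0195,-0.0825],[-1.6,0,0],1],
  [[0.17,-0.0195,-0.0825],[-1.6,0,0],1],
  [[0.1765,-0.0195,-0.0825],[-1.6,0,0],1],
  [[0.1765,-0.0195,-0.0825],[-1.6,0,0],1],
  [[0.1765,-0.0195,-0.0825],[-1.6,0,0],1],
])

```text
clock: 3.58
tool_pos: [0.4827, 0.4163, 0.1534]
orientation: [-158.3, 90.0, -0.6]
force: [0.5, 0.0, 0.5]
opening: 0.0874
```

```bash
python3 - <<'E'
from h import *
cal=ctrl.get_calibration("wrist"); im=ctrl.snapshot("wrist"); cv2.imwrite("pics/w2.png",im)
h=cv2.cvtColor(im,cv2.COLOR_BGR2HSV); m=cv2.inRange(h,(105,130,60),(125,255,255))
n,l,s,ce=cv2.connectedComponentsWithStats(m)
for i in range(1,n):
    if s[i,4]>150: 
        print(s[i],ce[i].round(1))
        for z in (.152,.191):
            p=np.argwhere(l==i)[:,::-1]; P=np.array([atz(ray("wrist",q,cal),z)[:2] for q in p]); u,sv,vt=np.linalg.svd(P-P.mean(0),full_matrices=False); v=vt[0]*np.sign(vt[0][1])
            print(z,P.mean(0),"yaw",np.degrees(np.arctan2(-v[0],v[1])), np.ptp((P-P.mean(0))@v))
E
```

```text
[ 212  120   93   38 2994] [257.9 138.9]
0.152 [0.53360207 0.39492143] yaw -22.941898938673624 0.04994745146506618
0.191 [0.53738809 0.39364259] yaw -22.94189893867362 0.037748905030342526
[ 229  222   59   25 1336] [257.9 234.7]
0.152 [0.48187304 0.41602101] yaw -22.63583576429541 0.03471194941187265
0.191 [0.49829271 0.40958906] yaw -22.63583576429542 0.026234333150777476
[229 273  59   5 244] [257.7 274.6]
0.152 [0.45629667 0.42657446] yaw -22.153094278919422 0.03632137775493444
0.191 [0.4789628  0.41756508] yaw -22.153094278919433 0.02745069466459511
```

View pics/w2.png

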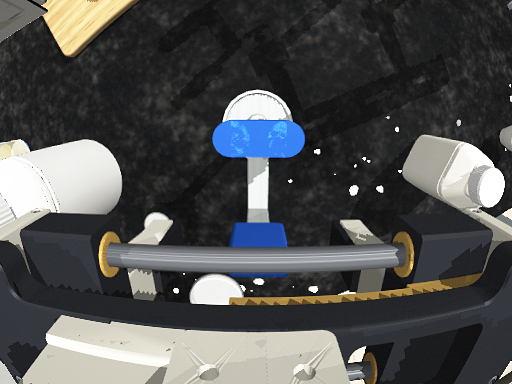

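The tab, at (258,245), sits centred between the jaws, and the head at (258,139) lines up square with it. I'll close the jaws.

>>> drive_tool([
  [[0,0,0],[0,0,0],0.3],
  [[0,0,0],[0,0,0],0],
  [[0,0,0],[0,0,0],0],
  [[0,0,0],[0,0,0],0],
  [[0,0,0],[0,0,0],0],
  [[0,0,0],[0,0,0],0],
  [[0,0,0],[0,0,0],0],
  [[0,0,0],[0,0,0],0],
])

```text
clock: 4.3
tool_pos: [0.483, 0.4164, 0.1541]
orientation: [-115.4, 89.9, 42.3]
force: [0.2, -0.1, 0.1]
opening: 0.04
```

>>> drive_tool([
  [[0,0,0],[0,0,0],0],
  [[0,0,0],[0,0,0],0],
  [[0,0,0],[0,0,0],0],
  [[0,0,0],[0,0,0],0],
  [[0,0,0],[0,0,0],0],
  [[0,0,0],[0,0,0],0],
])

```text
clock: 4.8
tool_pos: [0.483, 0.4164, 0.1541]
orientation: [-117.3, 89.9, 40.4]
force: [1.1, 0.4, -1.1]
opening: 0.0299
```

```bash
python3 - <<'E'
from h import *
print(delta([.47,.42,.254],1.8)); print(delta([.5,.30,.254],1.8))
E
```

```text
(array([-0.1   ,  0.0015,  0.0133]), array([-24.04,  -0.05,   0.06]))
(array([-0.1   ,  0.1012, -0.0599]), array([-24.04,  -0.05,   0.06]))
```

>>> drive_tool([
  [[-0.015,0,0],[0,0,0],0],
  [[-0.04,0,0],[0,0,0],0],
  [[-0.06,0,0],[0,0,0],0],
  [[-0.065,0,0],[0,0,0],0],
  [[-0.065,0,0],[0,0,0],0],
  [[-0.065,0,0],[0,0,0],0],
])

```text
clock: 5.3
tool_pos: [0.4825, 0.4161, 0.2182]
orientation: [-71.5, 90.0, 86.2]
force: [-0.9, 0.9, -2.2]
opening: 0.0292
```

```bash
cat >> h.py <<'E'
def blobs(name,min_area=150):
    cal=ctrl.get_calibration("wrist"); im=ctrl.snapshot("wrist"); cv2.imwrite(f"pics/{name}.png",im)
    m=cv2.inRange(cv2.cvtColor(im,cv2.COLOR_BGR2HSV),(105,130,60),(125,255,255))
    n,l,s,ce=cv2.connectedComponentsWithStats(m)
    return cal,im,[(s[i].tolist(),ce[i].round(1).tolist()) for i in range(1,n) if s[i,4]>min_area]
E
python3 - <<'E'
from h import *
print(blobs("w3")[2])
print(delta([.523,.308,.219],1.8))
print(delta([.50,.35,.219],-10))
E
```

```text
[([211, 120, 93, 38, 3082], [257.7, 139.0]), ([227, 222, 59, 25, 1302], [255.8, 234.8]), ([227, 273, 59, 5, 212], [257.6, 274.4])]
(array([-0.0014,  0.0844, -0.0785]), array([-24.06,   0.03,  -0.03]))
(array([-0.0014,  0.0542, -0.0413]), array([-12.26,   0.03,  -0.03]))
```

>>> drive_tool([
  [[0,0.015,-0.012],[-3,0,0],0],
  [[0,0.03,-0.025],[-7,0,0],0],
  [[0,0.048,-0.038],[-11,0,0],0],
  [[0,0.062,-0.053],[-15.5,0,0],0],
  [[0,0.075,-0.067],[-20,0,0],0],
  [[0,0.082,-0.076],[-23,0,0],0],
  [[0,0.0845,-0.0785],[-24,0,0],0],
  [[0,0.0845,-0.0785],[-24,0,0],0],
  [[0,0.0845,-0.0785],[-24,0,0],0],
])

```text
clock: 6.1
tool_pos: [0.5225, 0.3078, 0.2166]
orientation: [33.3, 89.9, -145.1]
force: [-0.6, 0.0, -2.1]
opening: 0.0298
```

```bash
python3 - <<'E'
from h import *
cal,im,b=blobs("w4"); print(b)
for n in("hanger_head","rail_mouth","rail_end"):
    print(n,[(np.round(d["pixel"],1).tolist(),round(d["confidence"],2),atz(ray("wrist",d["pixel"],cal),.19).round(4).tolist()) for d in ctrl.landmark_of("wrist",n)])
import json; json.dump({k:np.array(v).tolist() for k,v in cal.items()},open("w4.json","w"))
s=ctrl.snapshot("side"); t=ctrl.snapshot("top")
A=cv2.resize(im[:300,150:],None,fx=1.2,fy=1.2) 
B=cv2.resize(s[110:230,180:340],(434,240)); C=cv2.resize(t[120:220,190:340],(360,240))
H=np.zeros((600,800,3),np.uint8);H[:360,:434]=A[:360,:434];H[360:600,:434]=B;H[:240,434:794]=C
cv2.imwrite("pics/c4.png",H)
E
```

```text
[([211, 120, 93, 38, 2982], [258.0, 139.0]), ([227, 222, 59, 25, 1301], [255.8, 234.8]), ([227, 273, 59, 5, 233], [256.2, 274.5])]
hanger_head [([256.1, 137.2], 0.94, [0.5763, 0.3099, 0.19])]
rail_mouth [([404.7, 138.2], 0.86, [0.5814, 0.2093, 0.19])]
rail_end []
```

View pics/c4.png

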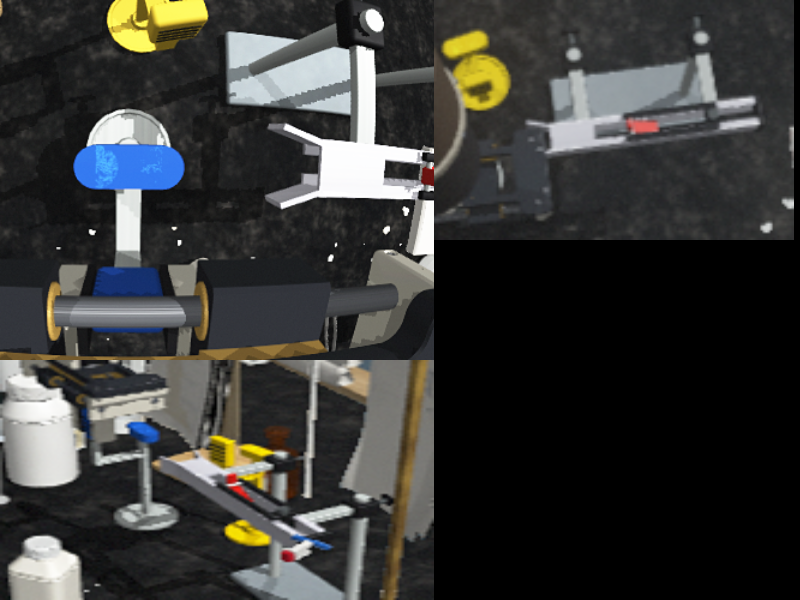

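The hanger hangs level in the grip. In the crop the head is at (129,166), in line with the flared mouth at (267–318, 127–205).

```bash
python3 - <<'E'
from h import *
import json
cal=json.load(open("w4.json"))
f=lambda x,y:(150+x/1.2,y/1.2)
P={n:atz(ray("wrist",f(*q),cal),.209) for n,q in dict(farM=(322,140),nearM=(318,198),ftF=(268,127),ftN=(267,205)).items()}
for n,p in P.items(): print(n,p.round(4))
print("head top c",atz(ray("wrist",(257.8,138.5),cal),.2146))
im=cv2.imread("pics/w4.png")
cv2.imwrite("pics/c5.png",cv2.resize(im[70:200,350:512],None,fx=4.6,fy=4.6,interpolation=cv2.INTER_CUBIC)[:600])
m=cv2.inRange(cv2.cvtColor(im,cv2.COLOR_BGR2HSV),(105,130,60),(125,255,255)); m[180:]=0
p=np.argwhere(m)[:,::-1]; Q=np.array([atz(ray("wrist",q,cal),.2146)[:2] for q in p]);v=np.linalg.svd(Q-Q.mean(0),full_matrices=False)[2][0];v*=np.sign(v[1])
print(Q.mean(0),np.degrees(np.arctan2(-v[0],v[1])),np.ptp(Q,axis=0)); 
o=ctrl.get_obs();R=Ro.from_euler("xyz",o["orientation"],degrees=True).as_matrix();print(R.round(3),o["tool_pos"])
E
```

```text
farM [0.5969 0.2111 0.209 ]
nearM [0.5666 0.2099 0.209 ]
ftF [0.6001 0.2426 0.209 ]
ftN [0.5615 0.2396 0.209 ]
head top c [0.57808815 0.30902907 0.2146    ]
[0.57788626 0.30891118] 1.6190046635422224 [0.0208219  0.05007562]
[[-0.001  0.031 -1.   ]
 [-0.    -1.    -0.031]
 [-1.     0.     0.001]] [0.52264396 0.30840221 0.21747122]
```

View pics/c5.png

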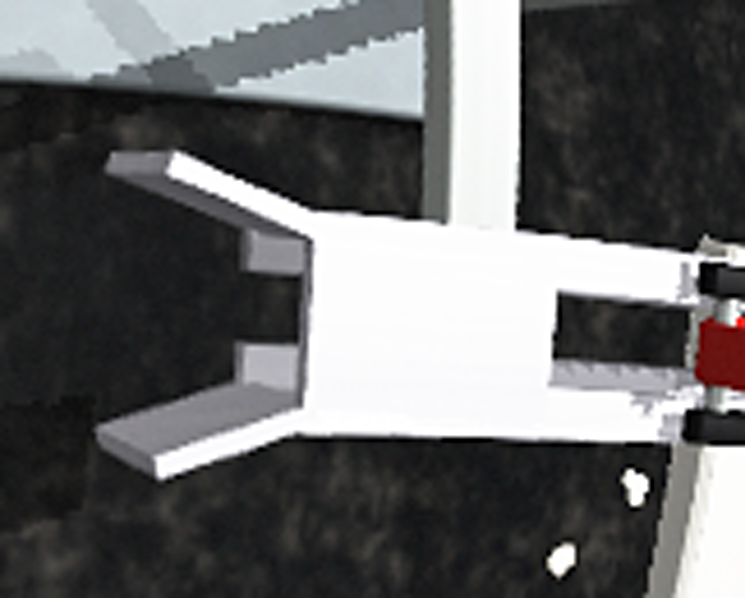

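>>> drive_tool([
  [[0.006,0.005,0],[0,0,0],0],
  [[0.0115,0.015,0],[0,0,0],0],
  [[0.0115,0.03,0],[0,0,0],0],
  [[0.0115,0.045,0],[0,0,0],0],
  [[0.0115,0.057,0],[0,0,0],0],
  [[0.0115,0.062,0],[0,0,0],0],
  [[0.0115,0.062,0],[0,0,0],0],
  [[0.0115,0.062,0],[0,0,0],0],
])

```text
clock: 7.07
tool_pos: [0.5249, 0.246, 0.2065]
orientation: [-101.9, 90.0, 79.8]
force: [-0.2, -0.0, -2.2]
opening: 0.0297
```

```bash
python3 - <<'E'
from h import *
cal,im,b=blobs("w5"); print(b)
o=ctrl.get_obs(); print(o["tool_pos"],o["force"].round(1))
s=ctrl.snapshot("side")
H=np.zeros((600,800,3),np.uint8);H[:360]=cv2.resize(im[80:242,150:510],(800,360),interpolation=cv2.INTER_CUBIC)
H[360:,:400]=cv2.resize(s[130:226,200:360],(400,240),interpolation=cv2.INTER_CUBIC); cv2.imwrite("pics/c6.png",H)
E
```

```text
[([211, 120, 93, 38, 3068], [256.8, 139.0]), ([227, 222, 59, 25, 1289], [255.6, 234.9]), ([227, 273, 59, 4, 224], [255.5, 274.4])]
[0.52484612 0.24641644 0.20637749] [ 0.5  0.3 -1.8]
```

View pics/c6.png

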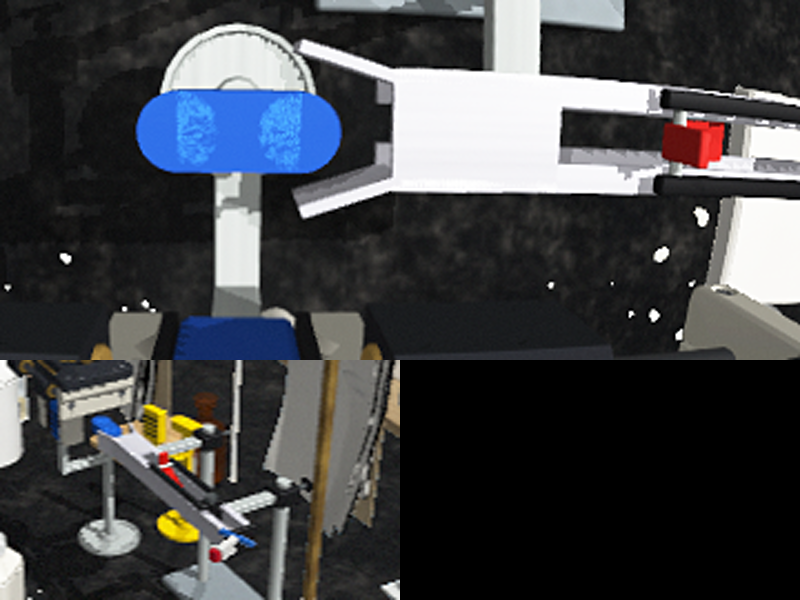

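The head's front is inside the flare. It is centred to about 0.7 mm: the head is at row 132 and the mouth's mid at row 129. I'll shift it slightly and feed it in.

>>> drive_tool([
  [[0,0.005,-0.0006],[0,0,0],0],
  [[0,0.01,-0.0006],[0,0,0],0],
  [[0,0.015,-0.0006],[0,0,0],0],
  [[0,0.02,-0.0006],[0,0,0],0],
  [[0,0.025,-0.0006],[0,0,0],0],
  [[0,0.03,-0.0006],[0,0,0],0],
  [[0,0.03,-0.0006],[0,0,0],0],
])

```text
clock: 7.75
tool_pos: [0.5263, 0.2157, 0.2063]
orientation: [8.9, 90.0, -169.4]
force: [0.3, 0.1, -1.4]
opening: 0.0298
```

>>> drive_tool([
  [[0,0.006,0],[0,0,0],0],
  [[0,0.012,0],[0,0,0],0],
  [[0,0.018,0],[0,0,0],0],
  [[0,0.024,0],[0,0,0],0],
  [[0,0.03,0],[0,0,0],0],
  [[0,0.036,0],[0,0,0],0],
  [[0,0.04,0],[0,0,0],0],
  [[0,0.04,0],[0,0,0],0],
])

```text
clock: 8.42
tool_pos: [0.5274, 0.1749, 0.2064]
orientation: [20.0, 90.0, -158.3]
force: [-0.6, 0.3, -1.0]
opening: 0.03
```

```bash
python3 - <<'E'
from h import *
cal,im,b=blobs("w6"); print(b)
o=ctrl.get_obs(); print(o["tool_pos"],o["force"].round(1),o["moment"].round(2))
s=ctrl.snapshot("side"); t=ctrl.snapshot("top")
H=np.zeros((600,800,3),np.uint8);H[:360]=cv2.resize(im[80:242,150:510],(800,360),interpolation=cv2.INTER_CUBIC)
H[360:,:400]=cv2.resize(s[130:226,200:360],(400,240),interpolation=cv2.INTER_CUBIC)
H[360:,400:]=cv2.resize(t[130:202,220:340],(400,240),interpolation=cv2.INTER_CUBIC); cv2.imwrite("pics/c7.png",H)
E
```

```text
[([279, 124, 25, 27, 617], [290.0, 137.3]), ([227, 222, 59, 25, 1293], [255.7, 234.9]), ([227, 273, 59, 4, 212], [257.8, 274.4])]
[0.52749229 0.17534656 0.20640222] [ 0.4  1.  -1.4] [-0.03  0.11  0.01]
```

View pics/c7.png

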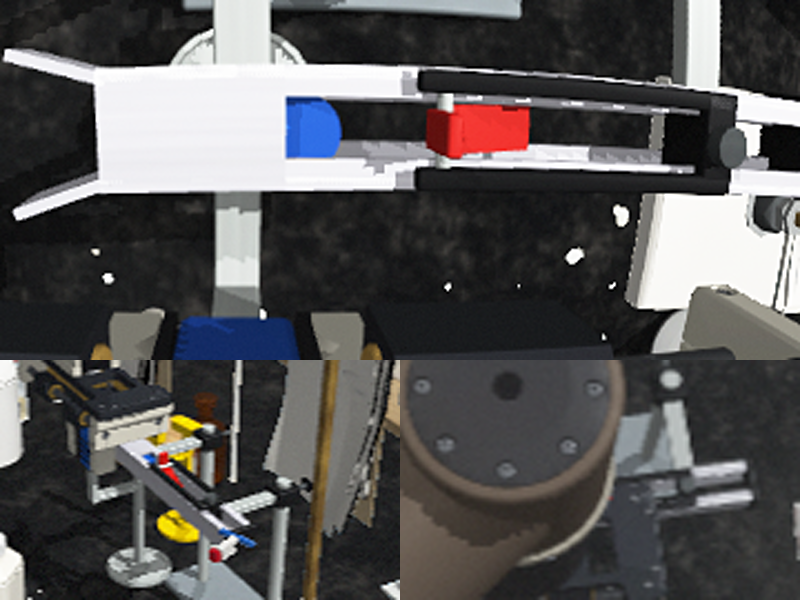

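The head's tip is in the channel, at crop (341,128). The red catch is ahead at (430–530,130), with the stop block beyond at about (680–720,140). The forces are near zero, so I'll go on.

>>> drive_tool([
  [[0,0.006,0],[0,0,0],0],
  [[0,0.012,0],[0,0,0],0],
  [[0,0.018,0],[0,0,0],0],
  [[0,0.024,0],[0,0,0],0],
  [[0,0.03,0],[0,0,0],0],
  [[0,0.035,0],[0,0,0],0],
  [[0,0.04,0],[0,0,0],0],
  [[0,0.04,0],[0,0,0],0],
])

```text
clock: 9.23
tool_pos: [0.5288, 0.1351, 0.2062]
orientation: [-81.0, 90.0, 100.6]
force: [3.4, -1.1, -5.3]
opening: 0.0297
```

>>> drive_tool([
  [[0,0,-0.0008],[0,0,0],0],
  [[0,0.002,-0.0008],[0,0,0],0],
  [[0,0.004,-0.0008],[0,0,0],0],
  [[0,0.004,-0.0008],[0,0,0],0],
])

```text
clock: 9.57
tool_pos: [0.5296, 0.1309, 0.206]
orientation: [3.7, 90.0, -174.6]
force: [0.4, 0.7, -4.3]
opening: 0.0298
```

```bash
python3 - <<'E'
from h import *
cal,im,b=blobs("w7"); print(b)
o=ctrl.get_obs(); print(o["tool_pos"],o["force"].round(1),o["moment"].round(2))
s=ctrl.snapshot("side")
H=np.zeros((600,800,3),np.uint8);H[:360]=cv2.resize(im[80:242,150:510],(800,360),interpolation=cv2.INTER_CUBIC)
H[360:,:400]=cv2.resize(s[130:226,200:360],(400,240),interpolation=cv2.INTER_CUBIC)
cv2.imwrite("pics/c8.png",H)
E
```

```text
[([211, 124, 52, 29, 1181], [234.3, 137.7]), ([227, 222, 59, 25, 1285], [255.9, 234.9]), ([227, 273, 59, 4, 225], [255.6, 274.4])]
[0.52966896 0.1309849  0.20609054] [-0.9  0.7 -4.9] [0.39 0.18 0.01]
```

View pics/c8.png

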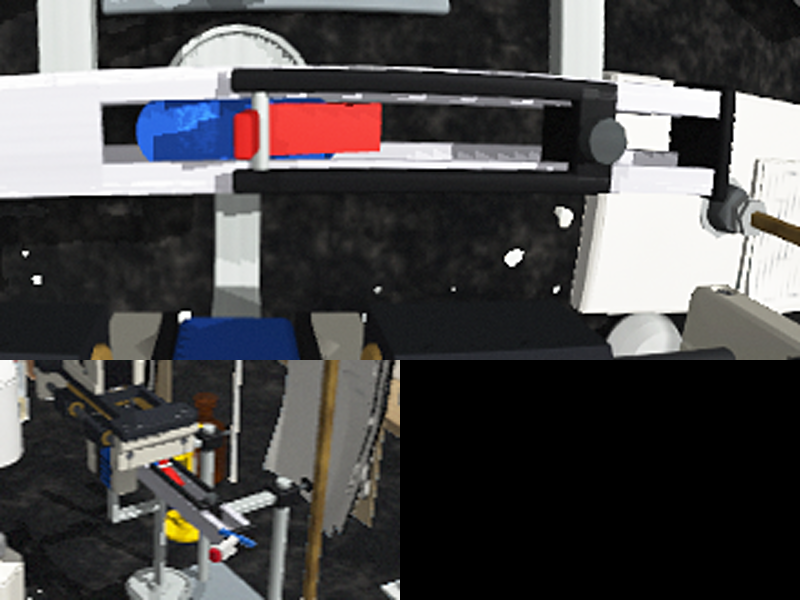

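The catch rides on the head, with about 3 N down. The stop block's face is at crop x≈545–570 and the head's front at ≈341, so about 50 mm remains. I'll advance in parts.

>>> drive_tool([
  [[0,0.004,0],[0,0,0],0],
  [[0,0.008,0],[0,0,0],0],
  [[0,0.012,0],[0,0,0],0],
  [[0,0.016,0],[0,0,0],0],
  [[0,0.02,0],[0,0,0],0],
  [[0,0.024,0],[0,0,0],0],
  [[0,0.028,0],[0,0,0],0],
  [[0,0.031,0],[0,0,0],0],
  [[0,0.034,0],[0,0,0],0],
  [[0,0.034,0],[0,0,0],0],
])

```text
clock: 10.5
tool_pos: [0.5306, 0.0963, 0.2061]
orientation: [48.3, 90.0, -130.1]
force: [0.4, -0.8, -4.0]
opening: 0.0296
```

```bash
python3 - <<'E'
from h import *
cal,im,b=blobs("w8"); print(b)
h=cv2.cvtColor(im,cv2.COLOR_BGR2HSV); m=(cv2.inRange(h,(0,150,90),(6,255,255))|cv2.inRange(h,(174,150,90),(180,255,255)));m[:110]=0;m[170:]=0
x=np.where(m.any(0))[0]; print("red cols",x.min(),x.max())
# dark block in channel along row 137
print(im[137,255:470].max(1).tolist())
o=ctrl.get_obs(); print(o["tool_pos"],o["force"].round(1),o["moment"].round(2))
E
```

```text
[([215, 123, 89, 29, 1327], [275.0, 137.0]), ([227, 222, 59, 25, 1290], [255.8, 234.9]), ([227, 273, 59, 4, 222], [255.7, 274.4])]
red cols 180 257
[239, 240, 247, 186, 230, 211, 196, 196, 215, 223, 222, 221, 238, 242, 247, 252, 250, 243, 236, 227, 224, 223, 222, 222, 232, 249, 247, 249, 248, 249, 236, 223, 224, 223, 223, 224, 223, 226, 222, 224, 223, 225, 223, 224, 223, 224, 226, 215, 136, 20, 21, 22, 18, 19, 21, 19, 20, 20, 22, 28, 35, 40, 41, 37, 34, 44, 47, 40, 33, 29, 23, 21, 22, 23, 24, 21, 23, 21, 24, 24, 26, 27, 27, 25, 26, 27, 32, 15, 9, 13, 8, 9, 12, 11, 11, 7, 12, 17, 21, 35, 32, 41, 82, 89, 92, 89, 90, 92, 88, 91, 87, 90, 91, 91, 90, 92, 92, 93, 94, 93, 101, 67, 18, 21, 19, 20, 17, 22, 23, 25, 28, 23, 22, 23, 25, 24, 26, 26, 26, 42, 130, 114, 109, 109, 145, 199, 197, 191, 235, 250, 249, 249, 249, 249, 249, 254, 246, 0, 6, 8, 8, 11, 9, 10, 9, 12, 10, 8, 12, 10, 12, 15, 11, 13, 10, 11, 10, 16, 16, 25, 31, 34, 34, 23, 211, 255, 249, 248, 248, 248, 248, 247, 248, 248, 248, 248, 248, 248, 248, 248, 248, 248, 248, 248, 248, 248, 248, 248, 248, 248, 248, 248, 248, 248, 248]
[0.53056332 0.09633892 0.20604853] [ 1.5 -1.  -4.5] [-0.63 -0.   -0.04]
```

>>> drive_tool([
  [[0,0.002,0],[0,0,0],0],
  [[0,0.004,0],[0,0,0],0],
  [[0,0.006,0],[0,0,0],0],
  [[0,0.008,0],[0,0,0],0],
  [[0,0.01,0],[0,0,0],0],
  [[0,0.012,0],[0,0,0],0],
  [[0,0.012,0],[0,0,0],0],
])

```text
clock: 11.13
tool_pos: [0.531, 0.084, 0.2061]
orientation: [65.1, 89.9, -113.2]
force: [1.8, -0.9, -4.7]
opening: 0.0297
```

>>> drive_tool([
  [[0,0.001,0],[0,0,0],0],
  [[0,0.002,0],[0,0,0],0],
  [[0,0.003,0],[0,0,0],0],
  [[0,0.004,0],[0,0,0],0],
  [[0,0.004,0],[0,0,0],0],
])

```text
clock: 11.55
tool_pos: [0.5312, 0.0799, 0.2062]
orientation: [74.8, 89.9, -103.6]
force: [0.5, 0.4, -4.0]
opening: 0.0296
```

>>> drive_tool([
  [[0,0.001,0],[0,0,0],0],
  [[0,0.002,0],[0,0,0],0],
  [[0,0.003,0],[0,0,0],0],
  [[0,0.003,0],[0,0,0],0],
])

```text
clock: 11.88
tool_pos: [0.5313, 0.0767, 0.2062]
orientation: [79.9, 89.9, -98.5]
force: [1.7, 1.9, -4.0]
opening: 0.0299
```

```bash
cat >> h.py <<'E'
def red(name):
    cal,im,b=blobs(name); h=cv2.cvtColor(im,cv2.COLOR_BGR2HSV); m=(cv2.inRange(h,(0,150,90),(6,255,255))|cv2.inRange(h,(174,150,90),(180,255,255)));m[:110]=0;m[170:]=0
    x=np.where(m.any(0))[0]; y=np.where(m.any(1))[0]; o=ctrl.get_obs()
    print("red",x.min(),x.max(),y.min(),y.max(),(m>0).sum(),"blue",b[0],o["clock"],o["tool_pos"].round(4),o["force"].round(1),o["moment"].round(2)); print(im[137,300:400].max(1).tolist()); return im
E
python3 -c "
from h import *
red('w9')"
```

```text
red 143 221 126 153 1567 blue ([214, 123, 90, 28, 2172], [260.5, 136.6]) 11.9333 [0.5313 0.0767 0.2062] [ 1.   1.2 -3.9] [ 0.21 -0.18  0.04]
[137, 141, 120, 58, 36, 38, 36, 31, 25, 22, 13, 10, 8, 11, 10, 7, 19, 34, 35, 59, 85, 86, 87, 87, 88, 88, 87, 87, 86, 89, 89, 87, 89, 88, 88, 88, 89, 88, 88, 93, 82, 35, 31, 29, 30, 30, 28, 25, 25, 29, 35, 41, 43, 34, 31, 26, 26, 23, 23, 23, 27, 26, 24, 20, 19, 20, 19, 19, 17, 23, 23, 26, 24, 21, 22, 21, 27, 27, 27, 25, 20, 188, 109, 111, 113, 127, 0, 4, 9, 11, 11, 10, 11, 11, 10, 10, 8, 13, 7, 10]
```

>>> drive_tool([
  [[0,0.0007,0],[0,0,0],0],
  [[0,0.0014,0],[0,0,0],0],
  [[0,0.002,0],[0,0,0],0],
  [[0,0.002,0],[0,0,0],0],
])

```text
clock: 12.27
tool_pos: [0.5314, 0.0747, 0.2062]
orientation: [81.6, 89.9, -96.8]
force: [0.5, 1.7, -4.1]
opening: 0.0301
```

>>> drive_tool([
  [[0,0.0007,0],[0,0,0],0],
  [[0,0.0014,0],[0,0,0],0],
  [[0,0.0014,0],[0,0,0],0],
])

```text
clock: 12.52
tool_pos: [0.5315, 0.0732, 0.2063]
orientation: [87.7, 89.9, -90.7]
force: [1.0, 0.4, -4.4]
opening: 0.0298
```

```bash
python3 -c "
from h import *
red('w10')"
```

```text
red 136 214 126 153 1544 blue ([214, 123, 90, 28, 2318], [257.8, 136.7]) 12.5667 [0.5315 0.0731 0.2063] [ 0.8  1.  -3.8] [ 0.32 -0.11  0.06]
[137, 140, 123, 64, 18, 7, 9, 12, 10, 20, 28, 34, 70, 86, 86, 87, 86, 87, 86, 87, 86, 85, 86, 89, 87, 87, 88, 87, 87, 89, 88, 90, 91, 96, 49, 24, 29, 32, 35, 33, 31, 27, 31, 28, 25, 27, 31, 32, 38, 40, 35, 34, 28, 26, 23, 27, 26, 26, 27, 20, 22, 21, 18, 19, 19, 16, 20, 23, 22, 24, 23, 23, 21, 27, 25, 25, 24, 23, 96, 139, 120, 4, 9, 11, 8, 10, 4, 9, 11, 8, 7, 13, 13, 12, 11, 12, 10, 10, 11, 17]
```

>>> drive_tool([
  [[0,0.0005,0],[0,0,0],0],
  [[0,0.001,0],[0,0,0],0],
  [[0,0.001,0],[0,0,0],0],
])

```text
clock: 12.82
tool_pos: [0.5315, 0.0721, 0.2063]
orientation: [87.9, 89.9, -90.5]
force: [1.6, 2.0, -4.5]
opening: 0.03
```

>>> drive_tool([
  [[0,0.0005,0],[0,0,0],0],
  [[0,0.001,0],[0,0,0],0],
  [[0,0.001,0],[0,0,0],0],
])

```text
clock: 13.07
tool_pos: [0.5316, 0.0708, 0.2065]
orientation: [96.0, 89.9, -82.4]
force: [-0.9, -0.7, -3.0]
opening: 0.0297
```

```bash
python3 -c "
from h import *
red('w11')"
```

```text
red 138 209 126 153 1379 blue ([211, 123, 93, 28, 2390], [256.7, 136.7]) 13.1167 [0.5316 0.0708 0.2065] [-0.4 -1.1 -1.2] [-0.03  0.03 -0.05]
[137, 141, 123, 61, 13, 24, 35, 64, 85, 87, 86, 87, 87, 85, 84, 87, 87, 85, 86, 87, 85, 89, 88, 87, 87, 87, 88, 88, 98, 50, 25, 29, 27, 26, 28, 29, 36, 35, 31, 31, 30, 29, 27, 24, 29, 31, 37, 39, 37, 31, 29, 24, 23, 23, 25, 25, 28, 22, 19, 21, 18, 18, 16, 17, 18, 23, 22, 25, 21, 22, 21, 29, 26, 26, 25, 24, 23, 126, 0, 9, 7, 8, 12, 4, 8, 10, 7, 12, 14, 12, 12, 15, 9, 15, 13, 15, 18, 23, 30, 34]
```

The catch has dropped: the z load went from -4.4 to -1.2 N and the red flap shortened and moved back. Next I'll feel for light contact with the stop.

>>> drive_tool([
  [[0,0.0004,0],[0,0,0],0],
  [[0,0.0008,0],[0,0,0],0],
  [[0,0.0008,0],[0,0,0],0],
])

```text
clock: 13.37
tool_pos: [0.5316, 0.0705, 0.2065]
orientation: [121.0, 90.0, -57.4]
force: [-1.4, 3.8, -1.5]
opening: 0.0302
```

>>> drive_tool([
  [[0,0.0004,0],[0,0,0],0],
  [[0,0.0008,0],[0,0,0],0],
  [[0,0.0008,0],[0,0,0],0],
])

```text
clock: 13.62
tool_pos: [0.5316, 0.0703, 0.2065]
orientation: [-129.9, 90.0, 51.8]
force: [-1.9, 6.2, -2.0]
opening: 0.0292
```

>>> drive_tool([
  [[0.0005,0.0001,0],[0,0,0],0],
  [[0.001,0.0001,0],[0,0,0],0],
  [[0.0015,0.0001,0],[0,0,0],0],
  [[0.0015,0.0001,0],[0,0,0],0],
])

```text
clock: 13.95
tool_pos: [0.5321, 0.0704, 0.2054]
orientation: [-153.2, 89.9, 28.4]
force: [0.1, 3.5, 1.0]
opening: 0.03
```

>>> drive_tool([
  [[0.0005,0.0001,0],[0,0,0],0],
  [[0.001,0.0001,0],[0,0,0],0],
  [[0.001,0.0001,0],[0,0,0],0],
])

```text
clock: 14.2
tool_pos: [0.5323, 0.0705, 0.2045]
orientation: [-155.6, 89.9, 26.1]
force: [0.5, 4.3, -0.5]
opening: 0.0296
```

>>> drive_tool([
  [[0.0005,0.0001,0],[0,0,0],0],
  [[0.001,0.0001,0],[0,0,0],0],
  [[0.001,0.0001,0],[0,0,0],0],
])

```text
clock: 14.45
tool_pos: [0.5326, 0.0704, 0.2038]
orientation: [-158.1, 89.8, 23.6]
force: [-0.8, 4.8, 3.4]
opening: 0.0295
```

```bash
python3 - <<'E'
from h import *
im=red('w12'); s=ctrl.snapshot("side")
H=np.zeros((600,800,3),np.uint8);H[:360]=cv2.resize(im[80:242,100:460],(800,360),interpolation=cv2.INTER_CUBIC)
H[360:,:400]=cv2.resize(s[130:226,200:360],(400,240),interpolation=cv2.INTER_CUBIC)
cv2.imwrite("pics/c9.png",H)
E
```

```text
red 136 208 128 156 1434 blue ([211, 125, 92, 29, 2435], [256.6, 138.7]) 14.5 [0.5326 0.0704 0.2038] [-1.1  4.5  4.5] [1.7  0.41 0.29]
[127, 123, 85, 18, 11, 19, 30, 38, 75, 88, 87, 85, 87, 86, 87, 89, 86, 87, 88, 86, 87, 86, 88, 88, 87, 89, 87, 90, 106, 39, 23, 24, 28, 26, 28, 30, 32, 33, 30, 30, 28, 32, 32, 30, 36, 38, 42, 41, 41, 38, 34, 29, 24, 25, 25, 27, 25, 25, 26, 26, 24, 21, 19, 19, 21, 20, 22, 24, 23, 25, 23, 23, 23, 20, 22, 23, 21, 66, 149, 9, 9, 7, 6, 9, 7, 10, 4, 10, 13, 10, 10, 13, 9, 12, 9, 9, 16, 19, 20, 25]
```

View pics/c9.png

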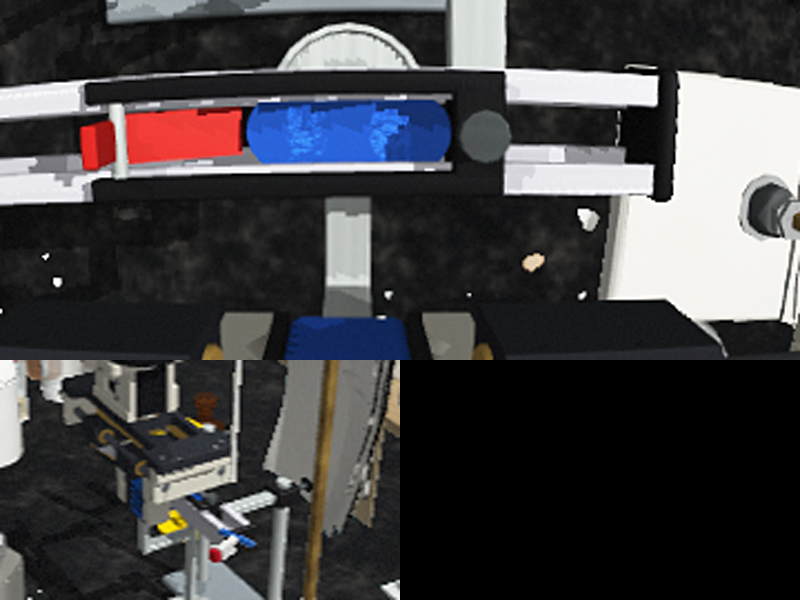

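The head sits against the stop block at (452,130). The red catch is shut behind its tail, with its tip at (242,135), and the head rests on the lips. I'll ease off and release.

>>> drive_tool([
  [[-0.0004,0,0],[0,0,0],0],
  [[-0.0004,0,0],[0,0,0],0],
  [[-0.0004,0,0],[0,0,0],0.4],
  [[-0.0004,0,0],[0,0,0],0.45],
  [[-0.0004,0,0],[0,0,0],0.5],
  [[-0.0004,0,0],[0,0,0],0.6],
  [[-0.0004,0,0],[0,0,0],0.6],
  [[-0.0004,0,0],[0,0,0],0.6],
  [[-0.0004,0,0],[0,0,0],0.6],
])

```text
clock: 15.3
tool_pos: [0.5325, 0.0703, 0.2042]
orientation: [-159.3, 89.8, 22.4]
force: [-1.0, 0.6, 0.2]
opening: 0.0518
```

>>> drive_tool([
  [[0,0,0],[0,0,0],0.6],
  [[-0.01,0,0],[0,0,0],0.6],
  [[-0.025,0,0],[0,0,0],0.6],
  [[-0.045,0,0],[0,0,0],0.6],
  [[-0.07,0,0],[0,0,0],0.6],
  [[-0.1,0,0],[0,0,0],0.6],
  [[-0.12,0,0],[0,0,0],0.6],
  [[-0.12,0,0],[0,0,0],0.6],
  [[-0.12,0,0],[0,0,0],0.6],
  [[-0.12,0,0],[0,0,0],0.6],
  [[-0.12,0,0],[0,0,0],0.6],
  [[-0.12,0,0],[0,0,0],0.6],
  [[-0.12,0,0],[0,0,0],0.6],
])

```text
clock: 16.38
tool_pos: [0.5319, 0.0701, 0.3235]
orientation: [-162.6, 89.9, 19.0]
force: [-0.3, 0.6, 0.0]
opening: 0.0525
```

```bash
python3 - <<'E'
from h import *
o=ctrl.get_obs(); print(o["clock"],o["tool_pos"],o["force"].round(1))
c,im,b=blobs("w13"); print(b)
for n in("crucible","beaker_100","bottle_ldpe"): print(n,[(d["confidence"],atz(ray("wrist",d["pixel"],c),0).round(3)) for d in ctrl.landmark_of("wrist",n)])
for k in range(4): c,im2,b=blobs("w14"); 
print(b, np.abs(im.astype(int)-im2).max())
s=ctrl.snapshot("side")
for n in("crucible","beaker_100","bottle_ldpe"): print(n,[(round(d["confidence"],2),np.round(d["pixel"])) for d in ctrl.landmark_of("side",n)])
H=np.zeros((600,800,3),np.uint8);H[:360]=cv2.resize(im2[80:242,100:460],(800,360),interpolation=cv2.INTER_CUBIC)
H[360:,:400]=cv2.resize(s[130:226,200:360],(400,240),interpolation=cv2.INTER_CUBIC)
H[360:,400:]=cv2.resize(im2[:240],(400,240))
cv2.imwrite("pics/c10.png",H)
E
```

```text
16.3833 [0.53192875 0.07006203 0.32346152] [-0.3  0.6  0. ]
[([229, 118, 54, 16, 798], [255.5, 125.3]), ([238, 176, 36, 26, 881], [255.7, 188.7]), ([432, 204, 29, 18, 213], [447.4, 212.3])]
crucible [(0.83, array([0.407, 0.083, 0.   ]))]
beaker_100 [(0.43, array([ 0.377, -0.071, -0.   ]))]
bottle_ldpe [(0.65, array([0.424, 0.227, 0.   ]))]
[([230, 118, 53, 16, 803], [256.2, 125.7]), ([239, 176, 35, 26, 859], [256.0, 188.9]), ([432, 204, 29, 18, 213], [447.3, 212.3])] 255
crucible []
beaker_100 [(0.88, array([225., 316.]))]
bottle_ldpe [(0.9, array([196., 239.]))]
```

View pics/c10.png

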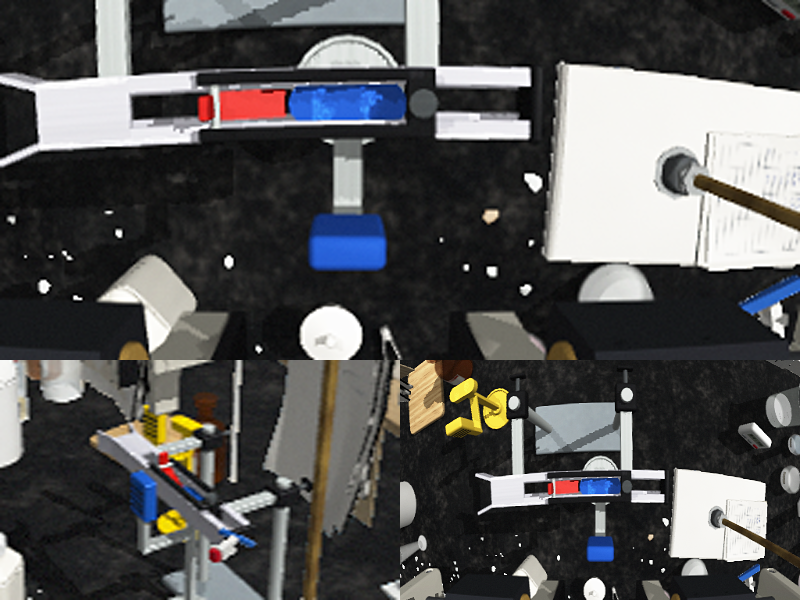

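The hanger hangs in the rail with its head at the stop and the catch shut behind it, and the gripper is clear above. I'll let it settle, recheck and hand in.

>>> drive_tool([
  [[0,0,0],[0,0,0],0.6],
  [[0,0,0],[0,0,0],0.6],
  [[0,0,0],[0,0,0],0.6],
  [[0,0,0],[0,0,0],0.6],
  [[0,0,0],[0,0,0],0.6],
  [[0,0,0],[0,0,0],0.6],
  [[0,0,0],[0,0,0],0.6],
  [[0,0,0],[0,0,0],0.6],
  [[0,0,0],[0,0,0],0.6],
  [[0,0,0],[0,0,0],0.6],
  [[0,0,0],[0,0,0],0.6],
  [[0,0,0],[0,0,0],0.6],
])

```text
clock: 17.98
tool_pos: [0.5322, 0.0702, 0.3242]
orientation: [-159.3, 89.8, 22.3]
force: [0.7, -1.0, 0.5]
opening: 0.0525
```

```bash
python3 - <<'E'
from h import *
for k in range(3): print(blobs("w15")[2][:2])
print(ctrl.get_obs()["force"].round(1)); print(ctrl.close_job())
E
```

```text
[([230, 118, 53, 16, 802], [256.2, 125.7]), ([239, 176, 35, 26, 858], [256.0, 188.9])]
[([230, 118, 53, 16, 802], [256.2, 125.7]), ([239, 176, 35, 26, 859], [256.0, 188.9])]
[([230, 118, 53, 16, 802], [256.2, 125.7]), ([239, 176, 35, 26, 859], [256.0, 188.9])]
[ 0.7 -0.3  0.5]
the job is handed in; nothing more can be done
None
```

The blue hanger is hanging in the rail, fully home against the stop, with the red catch shut behind it. I handed the job in at about 18 s on the robot's clock.

- **Sliding it home:** I pinched the hanger by its tab, fed the head through the flare and slid it along. The catch dropped when the downward load fell from about 4.4 N to 1.2 N. I then felt the stop at about 6 N, the largest push against it that I read, lowered the head onto the lips and let go.
- **Last checks:** The final picture shows the head at the block with the catch shut behind its tail. The hanger stayed still over repeated pictures, and the gripper is clear about 12 cm above with forces near zero.
- **Bystanders:** The crucible, beaker and bottle measured within a centimetre of where they first stood. In the final side view the network did not report the crucible, but the wrist view found it in place. The beaker's wrist reading had low confidence (0.43), but it agrees with the side view. I did not touch the yellow look-alike.

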